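Close the twist-fit storage shell over the small canister

ROBOT

A 7-joint arm with a two-finger parallel gripper is mounted at the origin on a cart in front of the work surface, level with it; the furniture and walls round the work are solid. World frame = base frame: x ahead of the robot, y to its left, z up, the work surface at z = 0. Lengths are in m, angles in rad, forces in N, time in s.
With the tool pointing down it reaches from about 0.4 to 0.875 m from the base axis. Payload 19.3 kg.
Tool frame: the origin (TCP) lies midway between the tips of the shut fingers; the grasp point (between the pads) lies 19 mm behind it; z points along the fingers, y is the line along which they close (so a half turn about z gives the same grasp; the last joint's range is limited). The gripper opens to 85 mm and grips with 20 to 120 N. Pads are 22 mm wide; open, the fingers measure 114 mm over their backs; the gripper's body (76 mm by 85 mm) begins 54 mm behind the grasp point. The pads swing forward as they close: fully open they stand 13 mm farther back than shut.
Start: joints at [-0.07, 0.521, -0.036, 1.599, 0.021, 1.021, -0.113], TCP at [0.625, -0, 0.231] pointing down, gripper open.
Joint ranges: [-2.91, 2.91], [-0.3, 2.13], [-1.5, 1.42], [0.17, 2.43], [-1.26, 4.41], [0.16, 1.93], [-2.52, 2.52]. Speed limits (rad/s): [1.89, 1.89, 2.39, 2.39, 3.01, 3.01, 3.01].

INTERFACE

Orientations are given as [roll, pitch, yaw] about the fixed x, y, z axes, in that order (R = Rz(yaw) Ry(pitch) Rx(roll)).
In Python, from workcell import * gives the robot as it stands. The module is installed in compiled form; this text tells all that it offers.
- The arm moves only by the tool play_rows, never from a script. Its argument "deltas" is a list of rows, each a list of 7 numbers: the shift along the tool's x, y, z in units of 500 mm (1.0 is 500 mm), then the turn, a rotation vector about the tool's x, y, z in units of 120 degrees (1.0 is 120 degrees), then the closure, from 0 (fully open) to 1 (shut). A call has 1 to 10 rows; each row is the pose to reach, as a shift and turn from the pose commanded when the call began, along the tool's axes at that moment; what a row does not reach only later rows make up. A row lasts 1/10 s, in which the tool goes at most 50 mm and 8.59 degrees, less where a joint would pass 70% of its speed; a pose out of reach is approached as far as the arm can. A call with a number of a shift or a turn outside -1 to 1 is refused whole. A call with a gripper value outside its range is refused whole. The fingers move at their own pace and stop on an object; "newtons" is the grip in N (left out, the last holds). Time passes only in rows, so rows that repeat a pose let the fingers close. It gives the time, the measured TCP pose, the force, the opening and the grip force at its end, in the units of the state.
- observe(): the state, without advancing time (a new reading comes with each control period).
- grab_frame(name): name is "scene" or "side" or "wrist"; returns the picture (384x512x3 uint8, red, green, blue); there is no depth.
- get_calibration(name): a dict with "fovy" (degrees; the focal length in pixels is half the picture's height over the tangent of half this angle, whatever the lens; pixels are square), "cx", "cy" (the principal point, pixels), "xyz" and "rotation" of the camera in the world. Camera axes: x right, y down, z forward; pixel columns grow to the right and rows downward; lengths in m; the calibration is good to about 2 mm. The wrist camera is an equidistant fisheye: a pixel r from the principal point sees the ray r / f radians off the axis. A picture is of the moment at which its call begins: read the wrist's pose just before it. get_calibration takes no time and is no camera call; for the wrist camera it gives the pose at the moment of the call.
- job_done(): hands the job in; it is judged then, once.
The state is a dict: "clock": time; "qpos": joint angles; "qd": joint speeds; "joint_efforts": joint torques, N m; "position": TCP position; "tool_rot": TCP orientation; "force": force on the tool from outside, world axes, zero at the start; "moment": the same for the moment, N m; "grip_width": finger opening in m; "finger_force": force on a finger pad.
Only numpy, scipy, OpenCV 4.12 (cv2) and the standard library are available. Lean on these libraries where they do the work, as an engineer would, in place of code of your own. Each camera call takes 0.05 s, during which the arm holds its last target. There are 200 camera calls.

TASK

The small blue-topped canister is already standing in the grey lower half of its storage shell. Put the tall orange twist cap over it, with the cap's lugs passing between the lugs of the lower half so that it sits right down on the shoulder (if it stands up on the lugs, turn it back, anticlockwise seen from above, until it drops), then twist it clockwise to the stop and let go. Leave the small canister standing inside, and do not disturb the kidney, the ring cutter or the wooden stamp.

Things in the scene. Friction and masses are not known exactly. Their poses are not given: they have to be found in the camera images.
- shell_base: grey lower half of the shell on a round wooden foot (diameter 104, 14 thick), all fixed. Origin: on its axis, underside of the foot; z up. Cup of diameter 71 up to a flat shoulder at z = 50, then a neck of outer diameter 48, inner 41, up to z = 66.5; inner floor z = 19. Seated on the shoulder, the cap's origin is at z = 50; standing on the neck's lugs, at about 63.5
- neck_lug (a point): middle of one of the two lugs on the grey neck, which stick out to diameter 60, z = 61 to 66.5. From above, each spans 70 degrees: -65 to +5 about the shell_base x axis (anticlockwise positive), the other half a turn on. Under the clockwise half of each (-65 to -30) a stop block fills the space down to the shoulder
- open_mark (a point): one of two black dashes on the foot, 44 from the axis, at +60 and -120 degrees about the shell_base x axis. With its bar over them the cap is in the middle of the gaps and drops in (anywhere within 20 degrees of them). From here it turns 60 degrees clockwise to closed
- closed_mark (a point): one of two red dots on the foot, 44 from the axis, on the +x and -x directions of shell_base. The cap's bar lies over them when it is twisted clockwise to the stop blocks (cap x axis along shell_base x axis, either way round)
- twist_cap: orange hollow cap standing mouth down, about 150 g. Origin: centre of its mouth rim; z up. Outer diameter 71, inner 65, body 59 high, ceiling inside at z = 55. The same after half a turn. Round the neck and lugs it has 2.5 radial play; seated, it turns with 2 vertical play, no pitch, no spring, light friction, and stays where it is left
- grip_bar (a point): centre of the white bar on top of the cap, 54 long (along the cap's x axis), 16 thick (along y), 29 high, from z = 58 to 87 in the cap's frame (this point: z = 73); the orange top is at z = 59. Pinch it from above across its 16 mm
- cap_lug (a point): middle of one of the two lugs inside the cap's mouth, on its +x and -x sides (under the ends of the bar). They reach in to diameter 53, are 60 degrees wide each, z = 3 to 9 in the cap's frame
- small_canister: small closed canister, white below and blue above, diameter 34, 80 high (top edge tapered to 24), loose, standing in the lower half with up to 3.5 mm play; its top is 99 above the worktop. Origin: centre of its underside. Need not be touched
- rubber_kidney: red rubber kidney, 52 x 100 x 8, lying on the worktop; bystander. Origin: centre of its underside.
- ring_cutter: grey metal ring cutter, diameter 67, 22 high, on the worktop; bystander. Origin: centre of its underside.
- wood_stamp: turned wooden stamp, diameter 33, 62 high, standing; bystander. Origin: centre of its underside.
There are look-alikes about, which are no part of the job. Of the things that look like the twist_cap, take the one that is farthest to the robot's left at the start. Several things have the shape of the small_canister; the one meant has the colours described above.

How it is judged:
By the outcome, as a careful person would: the job done as asked, in the order asked, and still so for the second after the job is handed in, with the robot touching nothing.
It also fails if it takes over 45 s, if anything falls off the work surface, if the arm or the gripper's body presses on something with over 40 N, if the wrist force passes 120 N, or if a joint passes its speed limit or range.

## Working session

There is one attempt and no reset: what is moved stays moved. The work goes in short steps, Python scripts to look and compute and a tool call to move; the robot and the scene stay as the last step left them, time stands still between calls to the robot, and variables do not carry over. Pictures are saved under pics/ and viewed, at most 10 in all, crops included, and the job is handed in when it is done.

Besides the shell and the picture viewer there is one more tool, called after "Call:" by a JSON object that holds its "method" and its "body", one argument or row to a line. play_rows: Moves the arm, as the interface text tells. Its arguments: {"type":"object","properties":{"deltas":{"type":"array"},"newtons":{"type":"number"}},"required":["deltas"]}

```bash
mkdir -p pics; python3 - <<'E'
from workcell import *
import cv2
s=observe();print(s['clock'],s['position'],s['tool_rot'],s['grip_width'])
for n in ["scene","side","wrist"]:
    c=get_calibration(n);print(n,c)
    cv2.imwrite(f"pics/{n}0.png",cv2.resize(grab_frame(n)[:,:,::-1],None,fx=1.5,fy=1.5,interpolation=cv2.INTER_CUBIC))
E
```

```text
0.0 [ 6.24660769e-01 -3.13110511e-05  2.30727927e-01] [-3.14044882e+00  7.77845389e-05  1.57082015e+00] 0.08494199430008212
scene {'fovy': 54.044619785852724, 'cx': 258.2310258994119, 'cy': 192.7197386600141, 'xyz': array([ 0.15298657, -0.50629998,  0.62624439]), 'rotation': array([-2.25814594, -0.0218374 , -0.52747136])}
side {'fovy': 42.72172233395396, 'cx': 258.57904468437306, 'cy': 192.52419013659025, 'xyz': array([0.01119855, 0.75161416, 0.8602004 ]), 'rotation': array([-2.33551251, -0.00813941, -2.53932062])}
wrist {'fovy': 65.70646984690485, 'cx': 254.663029291481, 'cy': 190.91544573766893, 'xyz': array([0.62549403, 0.06666304, 0.37300221]), 'rotation': array([ 2.87617230e+00,  3.36813199e-04, -1.95248913e-05])}
```

View pics/scene0.png

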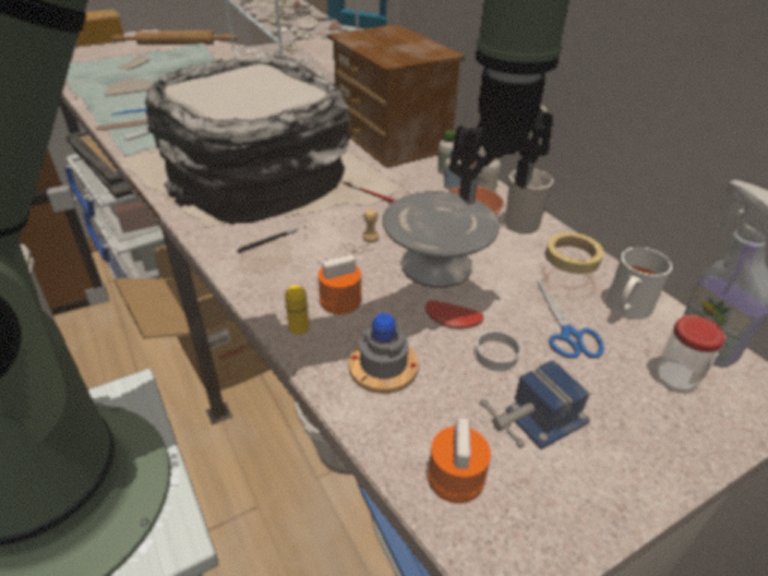

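View pics/side0.png

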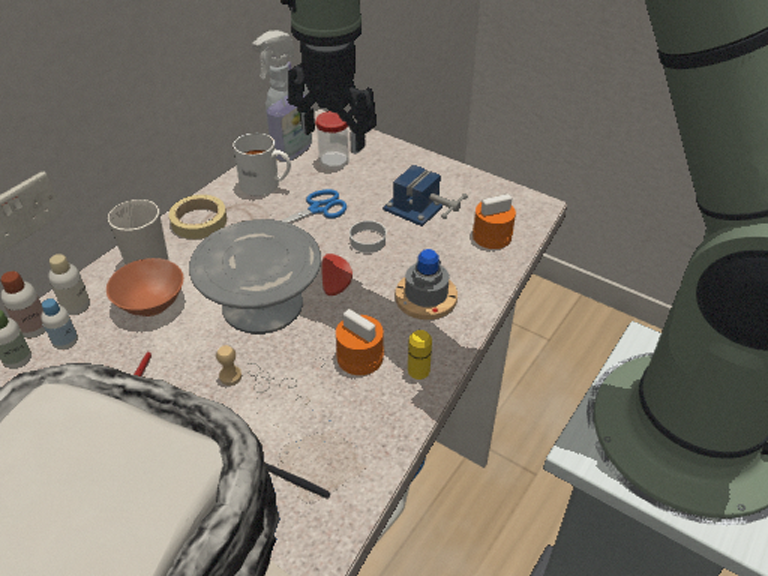

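View pics/wrist0.png

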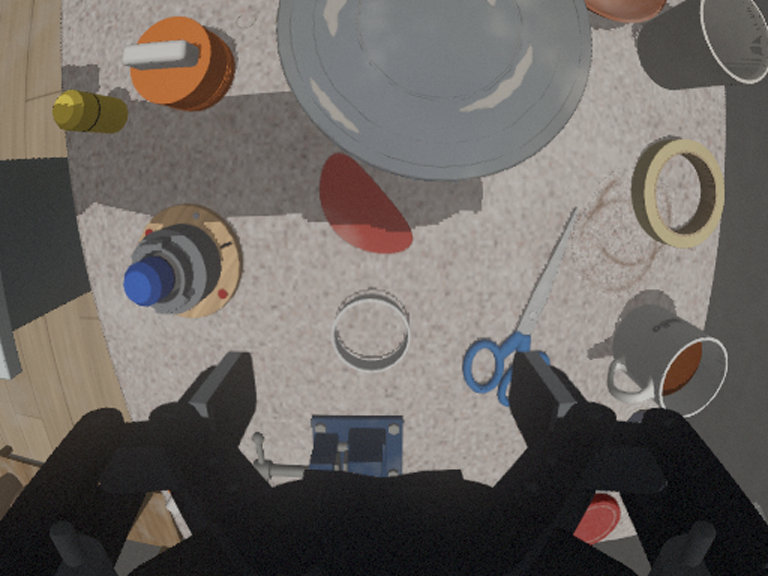

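```bash
cat > h.py <<'E'
import numpy as np
from scipy.spatial.transform import Rotation as Rn
def ray(c,u,v,fish=False):
    f=192/np.tan(np.radians(c['fovy'])/2)
    x=(u-c['cx'])/f;y=(v-c['cy'])/f
    if fish:
        r=np.hypot(x,y);d=np.array([np.sin(r)*x/r,np.sin(r)*y/r,np.cos(r)])
    else: d=np.array([x,y,1])
    return Rn.from_euler('xyz',c['rotation']).as_matrix()@d
def pt(c,u,v,z,fish=False):
    d=ray(c,u,v,fish);return c['xyz']+d*(z-c['xyz'][2])/d[2]
def pix(c,P,fish=False):
    f=192/np.tan(np.radians(c['fovy'])/2)
    p=Rn.from_euler('xyz',c['rotation']).as_matrix().T@(np.asarray(P)-c['xyz'])
    if fish:
        r=np.hypot(p[0],p[1]);k=f*np.arctan2(r,p[2])/r
    else:k=f/p[2]
    return np.array([c['cx']+k*p[0],c['cy']+k*p[1]])
E
python3 - <<'E'
from workcell import *
from h import *
np.set_printoptions(precision=4,suppress=True)
w=get_calibration("wrist");s=get_calibration("scene");d=get_calibration("side")
P=lambda c,u,v,z,f=False:pt(c,u/1.5,v/1.5,z,f)
a=P(w,149,233,.014,1);b=P(w,222,294,.014,1);k=P(w,225,244,.014,1);m=(a+b)/2
print("reds",a,b,np.linalg.norm(a-b),"mid",m,"ang",np.degrees(np.arctan2(*(b-a)[1::-1])),"dash",k,np.degrees(np.arctan2(*(k-m)[1::-1])),np.linalg.norm(k-m))
print("canister top",P(w,143,285,.099,1),P(s,384,318,.099),P(d,428,255,.099))
print("bar", P(w,125,52,.087,1),P(w,187,43,.087,1),"scene",P(s,322,264,.087),P(s,353,260,.087),"side",P(d,346,317,.087),P(d,374,333,.087))
print("othercap",P(s,462,430,.087))
print("stand rim",P(w,278,40,.12,1),P(w,420,180,.12,1),P(s,383,225,.11),P(s,497,228,.11),P(d,190,265,.11),P(d,320,265,.11))
E
```

```text
reds [0.4175 0.0184 0.014 ] [ 0.4852 -0.0379  0.014 ] 0.08806563896307842 mid [ 0.4514 -0.0097  0.014 ] ang -39.734070856115636 dash [0.4919 0.0064 0.014 ] 21.673041996081277 0.04366631187152569
canister top [ 0.4569 -0.0068  0.099 ] [ 0.4505 -0.0093  0.099 ] [ 0.4473 -0.0049  0.099 ]
bar [0.442  0.1623 0.087 ] [0.4932 0.16   0.087 ] scene [0.4345 0.1594 0.087 ] [0.4826 0.1454 0.087 ] side [0.4789 0.1679 0.087 ] [0.4271 0.1704 0.087 ]
othercap [ 0.4403 -0.2084  0.087 ]
stand rim [0.5659 0.144  0.12  ] [0.6469 0.06   0.12  ] [0.558 0.181 0.11 ] [0.7214 0.0826 0.11  ] [0.7247 0.2331 0.11  ] [0.5633 0.12   0.11  ]
```

Call:
{"method": "play_rows", "body": {
  "deltas": [
    [0.316,-0.33,0.04,0,0,-0.1,0],
    [0.316,-0.33,0.04,0,0,-0.2,0],
    [0.316,-0.33,0.04,0,0,-0.3,0],
    [0.316,-0.33,0.04,0,0,-0.4,0],
    [0.316,-0.33,0.04,0,0,-0.5,0],
    [0.316,-0.33,0.04,0,0,-0.6,0],
    [0.316,-0.33,0.04,0,0,-0.7,0],
    [0.316,-0.33,0.04,0,0,-0.708,0],
    [0.316,-0.33,0.04,0,0,-0.708,0],
    [0.316,-0.33,0.04,0,0,-0.708,0]
  ]
}}

```text
clock: 1.15
position: [0.4599, 0.1579, 0.2112]
tool_rot: [-3.142, -0.0, 3.06]
force: [0.1, -0.7, 0.9]
grip_width: 0.0853
finger_force: 0.0
```

```bash
python3 - <<'E'
from workcell import *
import cv2
s=observe();c=get_calibration("wrist");im=grab_frame("wrist")
import pickle;pickle.dump((s,c,im),open('w1.pkl','wb'))
print(s['clock'],s['position'],s['tool_rot'],s['qpos'],s['qd'].max(),c['xyz'])
cv2.imwrite("pics/w1.png",cv2.resize(im[:,:,::-1],None,fx=1.5,fy=1.5,interpolation=cv2.INTER_CUBIC))
E
```

```text
1.15 [0.45991634 0.15793968 0.21121451] [-3.14150132e+00 -2.03080057e-04  3.05971777e+00] [-0.10810482  0.35396789 -0.43250378  1.96131895  0.19186043  0.86594445
  0.84692802] 1.1773457098947964 [0.3944784  0.16371814 0.35343449]
```

View pics/w1.png

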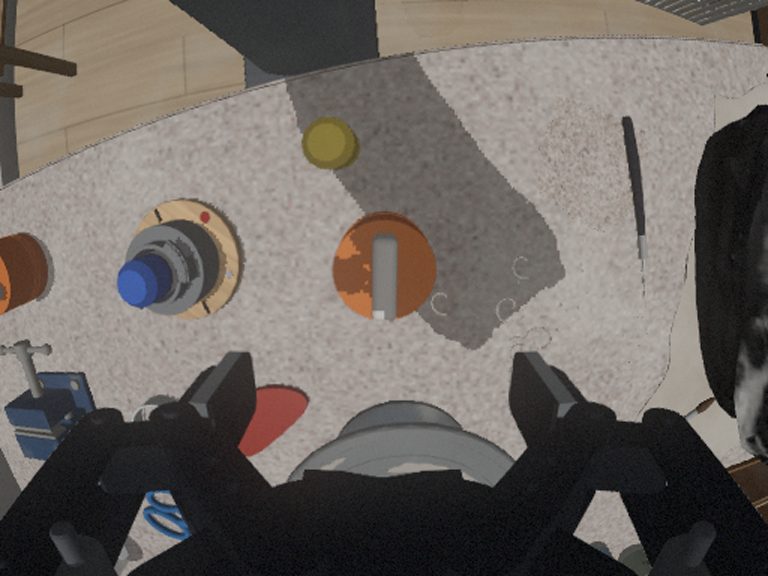

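```bash
python3 - <<'E'
import pickle
from h import *
np.set_printoptions(precision=4,suppress=True)
s,c,im=pickle.load(open('w1.pkl','rb'))
P=lambda u,v,z:pt(c,u/1.5,v/1.5,z,True)
a=P(384.5,235,.087);b=P(384,320,.087);print(a,b,np.linalg.norm(a-b),(a+b)/2)
# orange outline: bottom rim / top disc
print("disc LR",P(333,268,.059),P(436.5,268,.059),"far",P(384,320,.059))
for cx,cy in [(.458,.158),(.46,.157)]:
    for z,r in [(.059,.0355)]:
        print([pix(c,[cx+r*np.cos(t),cy+r*np.sin(t),z],True)*1.5 for t in np.radians([0,90,180,270])])
r1=P(205,216,.014);r2=P(229,274,.014);d1=P(157,216,.014);d2=P(208,307,.014)
m=(d1+d2)/2;print("reds",r1,r2,"dash",d1,d2,np.linalg.norm(d1-d2),np.linalg.norm(r1-m),"mid",m,"dash ang",np.degrees(np.arctan2(*(d2-d1)[1::-1])))
E
```

```text
[0.4349 0.1619 0.087 ] [0.4889 0.1573 0.087 ] 0.0541795178795862 [0.4619 0.1596 0.087 ]
disc LR [0.4588 0.1251 0.059 ] [0.4645 0.1952 0.059 ] far [0.4988 0.1566 0.059 ]
[array([385.3912, 312.6374]), array([433.4804, 258.8102]), array([376.7808, 210.6464]), array([329.1626, 267.1808])]
[array([384.1903, 315.4546]), array([432.1826, 261.8014]), array([375.526 , 213.7601]), array([328.0361, 270.1554])]
reds [0.4166 0.0192 0.014 ] [0.466  0.0328 0.014 ] dash [ 0.4108 -0.0254  0.014 ] [0.4926 0.0085 0.014 ] 0.08850788167504246 0.0447327934007492 mid [ 0.4517 -0.0085  0.014 ] dash ang 22.52025917510425
```

```bash
python3 - <<'E'
import pickle,cv2
s,c,im=pickle.load(open('w1.pkl','rb'))
a=cv2.resize(im[125:225,210:300,::-1],None,fx=4,fy=4,interpolation=cv2.INTER_CUBIC)
b=cv2.resize(im[125:225,70:170,::-1],None,fx=4,fy=4,interpolation=cv2.INTER_CUBIC)
cv2.imwrite("pics/w1c.png",cv2.hconcat([a,b]))
E
```

```text
(no output)
```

View pics/w1c.png

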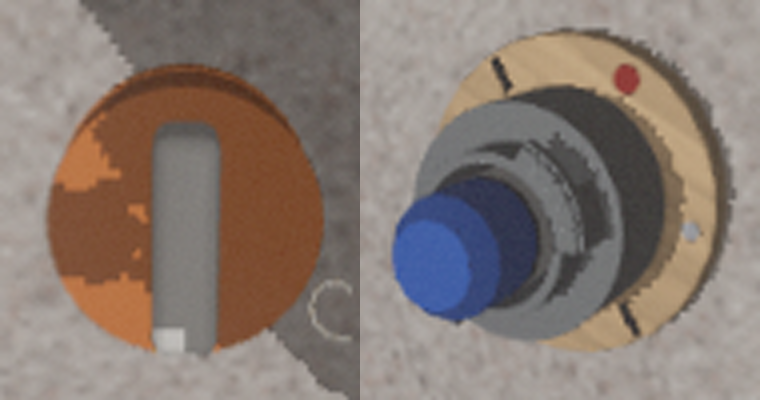

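Call:
{"method": "play_rows", "body": {
  "deltas": [
    [-0.004,0.004,0.09,0,0,0,0],
    [-0.004,0.004,0.18,0,0,0,0],
    [-0.004,0.004,0.25,0,0,0,0],
    [-0.004,0.004,0.285,0,0,0,0.2],
    [-0.004,0.004,0.295,0,0,0,0.4],
    [-0.004,0.004,0.295,0,0,0,1],
    [-0.004,0.004,0.295,0,0,0,1],
    [-0.004,0.004,0.295,0,0,0,1],
    [-0.004,0.004,0.295,0,0,0,1],
    [-0.004,0.004,0.295,0,0,0,1]
  ],
  "newtons": 60
}}

```text
clock: 2.2
position: [0.4628, 0.1598, 0.0647]
tool_rot: [3.141, 0.002, 3.053]
force: [-1.5, -0.7, 9.1]
grip_width: 0.0148
finger_force: 64.6
```

```bash
python3 - <<'E'
import pickle
from workcell import *
from h import *
np.set_printoptions(precision=4,suppress=True)
s,c,im=pickle.load(open('w1.pkl','rb'))
P=lambda u,v,z:pt(c,u/1.5,v/1.5,z,True)
r1=P(204.75,217,.014);d1=P(158.25,215.25,.014);d2=P(205.9,307.5,.014)
m=(d1+d2)/2;print(np.linalg.norm(d1-d2),np.linalg.norm(r1-m),"mid",m,"ang",np.degrees(np.arctan2(*(d2-d1)[1::-1])),np.degrees(np.arctan2(*(r1-m)[1::-1])))
o=observe();print({k:o[k] for k in o if k not in('qd','joint_efforts')})
E
```

```text
0.08798067623143875 0.0440782785989472 mid [ 0.4516 -0.0088  0.014 ] ang 20.294579117511987 141.07498321431646
{'clock': 2.2, 'qpos': array([-0.2044,  0.5904, -0.329 ,  2.0655,  0.3596,  0.5379,  0.6894]), 'position': array([0.4628, 0.1598, 0.0647]), 'tool_rot': array([3.1411, 0.0016, 3.053 ]), 'force': array([-1.5178, -0.6953,  9.1418]), 'moment': array([-0.2254,  0.1821,  0.0175]), 'finger_force': 64.61736917495728, 'grip_width': 0.01483292355626232}
```

Call:
{"method": "play_rows", "body": {
  "deltas": [
    [0,0,-0.08,0,0,0,1],
    [0,0,-0.17,0,0,0,1],
    [0,0,-0.24,0,0,0,1],
    [0,-0.06,-0.25,0,0,-0.05,1],
    [-0.004,-0.14,-0.25,0,0,-0.11,1],
    [-0.006,-0.22,-0.25,0,0,-0.17,1],
    [-0.008,-0.29,-0.25,0,0,-0.212,1],
    [-0.0085,-0.33,-0.25,0,0,-0.212,1],
    [-0.0085,-0.338,-0.25,0,0,-0.212,1],
    [-0.0085,-0.338,-0.25,0,0,-0.212,1]
  ]
}}

```text
clock: 3.2
position: [0.4516, -0.0093, 0.1892]
tool_rot: [-3.141, 0.001, -2.787]
force: [-0.6, 1.2, -1.4]
grip_width: 0.0148
finger_force: 63.0
```

```bash
python3 - <<'E'
from workcell import *
import cv2
s=observe();c=get_calibration("wrist");im=grab_frame("wrist");sd=grab_frame("side");sc=grab_frame("scene")
import pickle;pickle.dump((s,c,im,sd,sc),open('w2.pkl','wb'))
print(s['clock'],s['position'],s['tool_rot'],s['qpos'],s['force'],s['grip_width'])
B=lambda a,x,y:cv2.resize(a[y:y+130,x:x+125,::-1],None,fx=3,fy=3,interpolation=cv2.INTER_CUBIC)
cv2.imwrite("pics/w2.png",cv2.hconcat([B(sd,220,95),B(sc,195,120)]))
E
```

```text
3.2 [ 0.45161054 -0.00926339  0.18918035] [-3.14126813e+00  5.85819797e-04 -2.78725908e+00] [ 0.29823576  0.34149545 -0.50174028  2.06351624  0.2293626   0.78862538
  1.58330921] [-0.61285802  1.22390758 -1.43146937] 0.014794015399790592
```

View pics/w2.png

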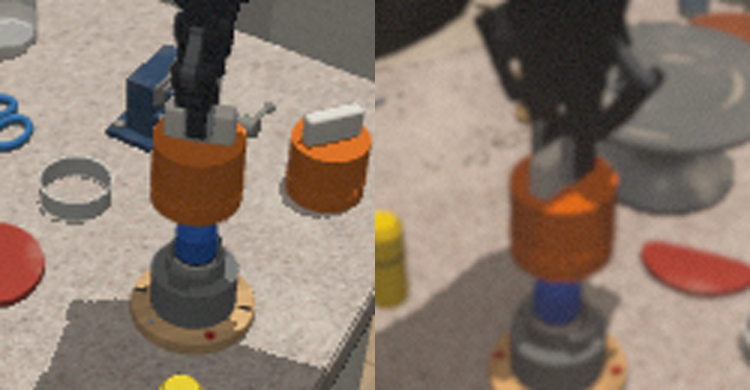

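Call:
{"method": "play_rows", "body": {
  "deltas": [
    [0,0,0.04,0,0,0,1],
    [0,0,0.08,0,0,0,1],
    [0,0,0.105,0,0,0,1],
    [0,0,0.115,0,0,0,1],
    [0,0,0.122,0,0,0,1],
    [0,0,0.129,0,0,0,1],
    [0,0,0.134,0,0,0,1]
  ]
}}

```text
clock: 4.05
position: [0.4518, -0.0089, 0.122]
tool_rot: [-3.141, 0.001, -2.786]
force: [0.4, -0.2, -0.9]
grip_width: 0.0145
finger_force: 63.1
```

Call:
{"method": "play_rows", "body": {
  "deltas": [
    [0,0,0.006,0,0,0,1],
    [0,0,0.011,0,0,0,1],
    [0,0,0.015,0,0,0,1],
    [0,0,0.015,0,0,0,1]
  ]
}}

```text
clock: 4.45
position: [0.4518, -0.0091, 0.1147]
tool_rot: [-3.141, 0.0, -2.786]
force: [-2.5, -2.0, 12.5]
grip_width: 0.0147
finger_force: 64.9
```

Call:
{"method": "play_rows", "body": {
  "deltas": [
    [0,0,-0.002,0,0,0,1],
    [0,0,-0.002,0,0,0.06,1],
    [0,0,-0.002,0,0,0.12,1],
    [0,0,-0.002,0,0,0.18,1],
    [0,0,-0.002,0,0,0.24,1],
    [0,0,-0.002,0,0,0.3,1],
    [0,0,-0.002,0,0,0.36,1],
    [0,0,-0.002,0,0,0.42,1],
    [0,0,-0.002,0,0,0.46,1],
    [0,0,-0.002,0,0,0.48,1]
  ]
}}

```text
clock: 5.45
position: [0.4513, -0.0089, 0.1152]
tool_rot: [-3.141, -0.0, 2.489]
force: [-2.6, -1.5, -0.6]
grip_width: 0.0148
finger_force: 63.2
```

```bash
python3 - <<'E'
from workcell import *
s=observe();print(s['tool_rot'],s['force'],s['moment'],s['qpos'])
E
```

```text
[-3.14112692e+00 -2.11427291e-04  2.48901191e+00] [-2.57981046 -1.51703294 -0.6126582 ] [-0.50552643  0.68075404  0.073015  ] [ 0.02584927  0.440698   -0.17388864  2.13809632  0.13680542  0.57338213
  0.67133032]
```

Yaw is 142.6° (bar at -37.4°) with no stop torque yet, so I turn a few more degrees until it resists.

Call:
{"method": "play_rows", "body": {
  "deltas": [
    [0,0,0,0,0,0.01,1],
    [0,0,0,0,0,0.02,1],
    [0,0,0,0,0,0.03,1],
    [0,0,0,0,0,0.035,1],
    [0,0,0,0,0,0.035,1]
  ]
}}

```text
clock: 5.95
position: [0.4509, -0.0092, 0.1152]
tool_rot: [-3.14, -0.001, 2.42]
force: [-4.2, -2.8, 1.7]
grip_width: 0.0149
finger_force: 64.7
```

```bash
python3 - <<'E'
from workcell import *
s=observe();print(s['tool_rot'],s['force'],s['moment'])
E
```

```text
[-3.14027384e+00 -5.44459599e-04  2.41999155e+00] [-4.221825   -2.77765241  1.74301859] [-0.86940893  1.21250896  0.92752594]
```

Call:
{"method": "play_rows", "body": {
  "deltas": [
    [0,0,0,0,0,0.015,1],
    [0,0,0,0,0,0.015,1]
  ]
}}

```text
clock: 6.15
position: [0.451, -0.0092, 0.1152]
tool_rot: [-3.14, -0.0, 2.389]
force: [-3.3, -3.0, 1.7]
grip_width: 0.0149
finger_force: 70.8
```

```bash
python3 - <<'E'
from workcell import *
s=observe();print(s['tool_rot'],s['force'],s['moment'])
E
```

```text
[-3.14028018e+00 -2.55934419e-04  2.38865262e+00] [-3.25463739 -3.01414817  1.70500551] [-0.95775302  1.12329268  1.65847131]
```

Call:
{"method": "play_rows", "body": {
  "deltas": [
    [0,0,0,0,0,0,0.7],
    [0,0,0,0,0,0,0.4],
    [0,0,0,0,0,0,0.2],
    [0,0,-0.01,0,0,0,0],
    [0,0,-0.06,0,0,0,0],
    [0,0,-0.14,0,0,0,0],
    [0,0,-0.2,0,0,0,0],
    [0,0,-0.25,0,0,0,0],
    [0,0,-0.25,0,0,0,0]
  ]
}}

```text
clock: 7.05
position: [0.4529, -0.0088, 0.2435]
tool_rot: [3.138, 0.004, 2.387]
force: [-0.4, -0.3, -0.8]
grip_width: 0.0851
finger_force: 0.0
```

```bash
python3 - <<'E'
from workcell import *
import cv2
s=observe();c=get_calibration("wrist");im=grab_frame("wrist");sd=grab_frame("side")
import pickle;pickle.dump((s,c,im,sd),open('w3.pkl','wb'))
print(s['clock'],s['position'],s['tool_rot'],s['force'])
a=cv2.resize(im[90:240,190:320,::-1],None,fx=3,fy=3,interpolation=cv2.INTER_CUBIC)
b=cv2.resize(sd[110:260,220:350,::-1],None,fx=3,fy=3,interpolation=cv2.INTER_CUBIC)
cv2.imwrite("pics/w3.png",cv2.hconcat([a,b]))
E
```

```text
7.05 [ 0.45290559 -0.00882423  0.2435215 ] [3.1377947  0.00359781 2.38730034] [-0.43123126 -0.25519174 -0.75863262]
```

View pics/w3.png

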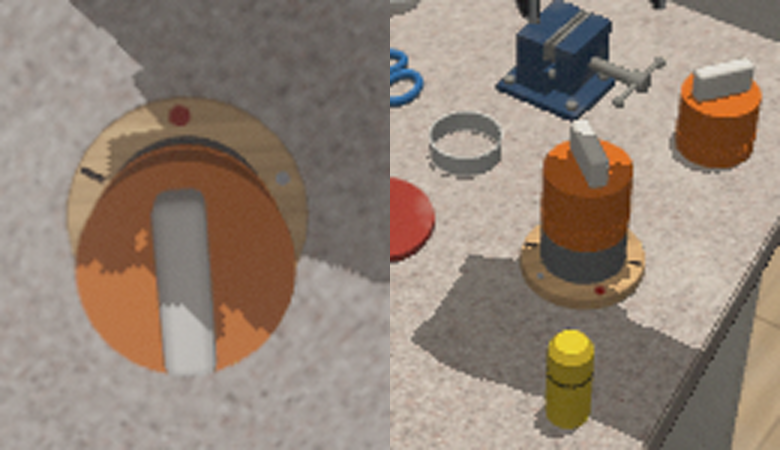

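```bash
python3 - <<'E'
import pickle
from h import *
np.set_printoptions(precision=4,suppress=True)
s,c,im,sd=pickle.load(open('w3.pkl','rb'))
P=lambda u,v,z:pt(c,190+u/3,90+v/3,z,True)
a=P(181,200,.137);b=P(190,373,.137)
print(a,b,np.linalg.norm(a-b),(a+b)/2,np.degrees(np.arctan2(*(b-a)[1::-1])))
r=P(179,116,.014);print(r,np.degrees(np.arctan2(r[1]+.009,r[0]-.4515)))
E
```

```text
[0.4309 0.0086 0.137 ] [ 0.4702 -0.0249  0.137 ] 0.05162999959959527 [ 0.4505 -0.0082  0.137 ] -40.47033901522469
[0.4176 0.0183 0.014 ] 141.14616811862695
```

```bash
python3 -c "
from workcell import *
print(job_done())"
```

```text
the job is handed in; nothing more can be done
None
```

The orange cap dropped onto the shoulder without catching on the lugs, was twisted clockwise until it met the stop, and was released and handed in at about 7 s; the final pictures show its bar within about 1.5° of the red dots.

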